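Walk the tall parts case into its bay and lock it in

ROBOT

A 6-joint arm with a two-finger parallel gripper is mounted at the origin on the work surface. World frame = base frame: x ahead of the robot, y to its left, z up, the work surface at z = 0. Lengths are in m, angles in rad, forces in N, time in s.
With the tool pointing down it reaches from about 0.25 to 0.775 m from the base axis. Payload 4 kg.
Tool frame: the origin (TCP) lies at the very end of the fingers, on their centre line; the grasp point (between the pads) lies 19 mm behind it; z points along the fingers, x is the direction in which the jaws open and shut, and the axes are right-handed (so a half turn about z gives the same grasp; the last joint's range is limited). The gripper opens to 85 mm and grips with 20 to 120 N. Pads are 22 mm wide; open, the fingers measure 114 mm over their backs; the gripper's body (76 mm by 85 mm) begins 54 mm behind the grasp point. The pads swing forward as they close: fully open they stand 13 mm farther back than shut.
Start: joints at [-1.397, 0.087, 1.371, -0, 1.684, -0.103], TCP at [0.15, -0.529, 0.231] pointing down, gripper open.
Joint ranges: [-3.1, 3.1], [-0.76, 2.03], [0.27, 2.55], [-1.08, 4.22], [0.17, 2.65], [-2.57, 2.57]. Speed limits (rad/s): [2.79, 2.79, 3.14, 3.14, 3.14, 3.14].

INTERFACE

Orientations are given as a rotation vector (axis times angle).
In Python, from cell import move_to, move_linear, goto_joints, move_gripper, wait, solve_ik, observe, camera, get_calibration, Unreachable, finish_job, search_frame, masks_of gives the robot as it stands. Calls block until the motion is done:
- move_to(position, orientation): joint-space move of the TCP to a pose.
- move_linear(position, speed=0.15, orientation=None, stop_force=None): straight line of the TCP; orientation=None keeps the orientation; speed is the mean speed in m/s. With stop_force (N) it stops when the force on the tool has changed by that much, and returns True; else False.
- goto_joints(angles): joint-space move.
- move_gripper(opening, effort=None): finger opening in m; effort is the grip in N (None keeps the last); returns when the fingers have stopped.
- wait(seconds).
- solve_ik(position, orientation): joint angles nearest the present ones, or None.
- observe(): the state.
- camera(name): name is "side" or "top"; returns the picture (420x560x3 uint8, red, green, blue); there is no depth.
- get_calibration(name): a dict with "vfov" (degrees; the focal length in pixels is half the picture's height over the tangent of half this angle, whatever the lens; pixels are square), "cx", "cy" (the principal point, pixels), "cam_to_world" (4x4, takes a point from camera to world coordinates). Camera axes: x right, y down, z forward; pixel columns grow to the right and rows downward; lengths in m; the calibration is good to about 2 mm. A picture is of the moment at which its call begins. get_calibration takes no time and is no camera call.
A pose or a line that the arm cannot do raises Unreachable and nothing moves.
- finish_job(): hands the job in, once; it reports no verdict.
Trained networks look in the newest picture that a camera, given by its name, has taken for a name from the list of things; names that differ only in an ending like _2 or _b are one class to them, and where a whole thing is asked for, a point or a joint stands for the part that bears it (a point fixed in the world has none). Each returns a list of dicts, best first, with "conf" (0 to 1); they miss things now and then, are a little off and sometimes report something else, mostly with a low value. They report only what shows in the picture. A call takes as long as a camera call. They do not tell look-alikes from the thing itself.
- search_frame(camera, name): "box" ([centre column, centre row, width, height] in pixels, round what is visible of it).
- masks_of(camera, name): "mask" (420x560 bool, what is visible of it) and "box" ([centre column, centre row, width, height] in pixels, round what is visible of it).
The state is a dict: "time_s": time; "q": joint angles; "joint_vel": joint speeds; "joint_efforts": joint torques, N m; "ee_pos": TCP position; "orientation": TCP orientation; "wrist_force": force on the tool from outside, world axes, zero at the start; "wrist_torque": the same for the moment, N m; "finger_gap": finger opening in m.
Only numpy, scipy, OpenCV 4.12 (cv2) and the standard library are available. Lean on these libraries where they do the work, as an engineer would, in place of code of your own. Each camera call takes 0.05 s, during which the arm holds its last target.

TASK

Walk the tall green parts case forward into the yellow-outlined bay without lifting it clear of the bench: by the red handle, tip it onto a bottom corner on the blue side and swing the red side forward into the bay, stand it down and let go; then by the blue handle tip it onto a bottom corner on the red side and swing the blue side forward too, so that it stands flat and square inside the outline, facing the back stop. Let go, then slide the orange grip of the transport lock all the way to its end stop so that the bar closes the bay in front of the case, and let go. Do not topple the case or disturb the other things on the bench.

Things in the scene. Friction and masses are not known exactly. Their poses are not given: they have to be found in the camera images.
- case: Tall loose green steel case, 75 (its x) x 120 (its y) x 170 mm high without handles, 0.5 to 0.95 kg, centre of mass about 95 mm up. Origin: centre of its underside; x points forward (to the bay), y to its left (blue side), z up. Starts upright on the bench, facing the bay, 40 to 65 mm short of it along the bay's x and 8 to 22 mm right of its middle line.
- blue_handle: Blue fin-shaped handle fixed on top of the case at its left (+y) side: 52 long (along case x) x 12 thick (along case y) x 46 mm high. Origin: centre of its foot, on the case's top, 40 mm left of the middle.
- red_handle: Red fin-shaped handle, the same size, at the case's right (-y) side, 40 mm right of the middle. Between the two fins 68 mm are free.
- blue_grip (a point): Point to grip on the blue handle: middle of the fin, 28 mm above the case's top, 18 mm below the fin's top. Pinch across the 12 mm thickness (case y).
- red_grip (a point): The same point on the red handle.
- blue_front (a point): Bottom corner of the case, front (towards the bay, +x) and blue (+y) side.
- blue_rear (a point): Bottom corner of the case, rear and blue side.
- red_front (a point): Bottom corner of the case, front and red (-y) side.
- red_rear (a point): Bottom corner of the case, rear and red side.
- bay: Fixed bay, its floor the bench itself, in a flat yellow painted frame (inside 75 mm in x, 164 mm in y). Origin: middle of the frame at bench height, where the middle of the case's underside belongs; x points into the bay, away from the robot, y left. Steel back stop, 190 mm wide, 35 mm high, near face at x = +49.5 mm. Lock track right of the mouth, up to 34 mm high, x -78 to -42, y -325 to -95 mm.
- lock (a joint): Transport lock: steel bar 10 mm thick, 12 to 28 mm above the bench, sliding along the bay's +y across its mouth at x = -65 to -55 mm (bay frame). Value in m: 0 fully open (bar's tip at y = -89 mm), 0.120 at the closed end stop (tip at y = +31 mm). About 2 N friction; stays where it is left.
- lock_grip (a point): Point to grip on the orange upright grip of the lock, 18 (bay x) x 20 (bay y) mm, 29 to 77 mm above the bench; this point lies on its axis 60 mm above the bench, at x = -60 mm, y = -275 mm + lock value in the bay's frame.
- disc: Brake disc 170 mm across, 32 mm high (origin: centre of its underside); a loose bystander, leave it alone.
- jar: Whitish round jar of 64 mm diameter, 90 mm high (origin: centre of its underside); a loose bystander, leave it alone.
- spray: Silver and blue can of 60 mm diameter, 170 mm high (origin: centre of its underside); a loose bystander, leave it alone.
- wrench: Wrench 200 mm long (origin: middle of its length); a loose bystander, leave it alone.
- pulley: Dark pulley 90 mm across, 42 mm high (origin: centre of its underside); a loose bystander, leave it alone.
Not all that is in view belongs to the job. Of the things like the case, leave any that is pink; of the rest the smaller one is meant.

How it is judged:
On the way, in this order (a step that is already met when the one before it is completed fails the run):
1. held by the red handle, the case is tipped on a blue-side bottom corner, its red front corner swung over 15 mm past the bay origin's x, the blue front corner not yet (angle between case's own z axis and vertical above 0.05 rad and height (world z) of each of red_front, red_rear above 0.004 m and height (world z) of any of blue_front, blue_rear below 0.009 m and x of red_front in the frame of bay above 0.015 m and contact force between the fingers and red_handle above 0.3 N and x of blue_front in the frame of bay below 0.015 m), for 0.1 s.
2. the case stands flat again and is let go (angle between case's own z axis and vertical below 0.03 rad and contact force between the fingers and case below 0.1 N), for 0.1 s.
3. held by the blue handle, the case is tipped on a red-side bottom corner, its blue front corner swung over 15 mm past the bay origin's x (angle between case's own z axis and vertical above 0.05 rad and height (world z) of each of blue_front, blue_rear above 0.004 m and height (world z) of any of red_front, red_rear below 0.009 m and x of blue_front in the frame of bay above 0.015 m and contact force between the fingers and blue_handle above 0.3 N), for 0.1 s.
4. the case stands flat in the bay and is let go, the lock still open (all of step 2 and value of joint lock below 0.06 m and x of case in the frame of bay above -0.025 m), for 0.1 s.
At the end, for the whole second after the job is handed in: The case stands flat on the bench (tilt under 0.03 rad) and at rest in the bay, its origin within 14 mm of the bay's origin in the bay's x and 22 mm in its y, turned less than 0.15 rad from the bay; the lock is at 0.114 or more of its 0.120 m (x of case in the frame of bay between -0.014 and 0.014 m and y of case in the frame of bay between -0.022 and 0.022 m and angle between the x axis of case and the x axis of bay, either way round below 0.15 rad and angle between case's own z axis and vertical below 0.03 rad and height (world z) of each of blue_front, red_front below 0.004 m and value of joint lock above 0.114 m and linear speed of case below 0.01 m/s); the robot touches nothing.
It fails at once if the case is lifted: all four bottom corners more than 12 mm above the bench (height (world z) of each of blue_front, blue_rear, red_front, red_rear above 0.012 m).
It fails at once if the case is tipped over by more than 0.6 rad (angle between case's own z axis and vertical above 0.6 rad).
It fails at once if a bystander is moved by more than 30 mm (distance of any of disc, jar, spray, wrench, pulley from where it was at the start of the episode above 0.03 m).
It also fails if it takes over 54 s, if anything falls off the work surface, if the arm or the gripper's body presses on something with over 40 N, if the wrist force passes 120 N, or if a joint passes its speed limit or range.

## Working session

There is one attempt and no reset: what is moved stays moved. The work goes in short steps, each a Python script; the robot and the scene stay as the last script left them, time stands still between calls to the robot, and variables do not carry over. Pictures are saved under pics/ and viewed, and the job is handed in when it is done.

```bash
ls; mkdir -p pics; python3 - <<'E'
from cell import *
import cv2,numpy as np
for n in ("side","top"):
    im=camera(n); cv2.imwrite(f"pics/{n}0.png",im[:,:,::-1])
    c=get_calibration(n); print(n,c["vfov"],c["cx"],c["cy"],np.round(c["cam_to_world"],3).tolist(), [k for k in c])
    for t in ("case","blue_handle","red_handle","bay","lock_grip","disc","jar","spray","wrench","pulley"):
        print(t,[(round(d["conf"],2),np.round(d["box"]).tolist()) for d in search_frame(n,t)])
o=observe();print(o)
E
```

```text
pics
side 45.62771570028639 288.99083044117475 203.48780532161427 [[-0.077, -0.951, 0.299, 0.06], [-0.997, 0.075, -0.016, 0.007], [-0.008, -0.299, -0.954, 1.427], [0.0, 0.0, 0.0, 1.0]] ['vfov', 'cx', 'cy', 'cam_to_world']
case [(0.74, [246.0, 229.0, 78.0, 74.0]), (0.71, [402.0, 279.0, 56.0, 54.0]), (0.56, [278.0, 172.0, 48.0, 52.0])]
blue_handle [(0.88, [409.0, 262.0, 40.0, 18.0]), (0.8, [269.0, 213.0, 19.0, 35.0]), (0.7, [264.0, 160.0, 8.0, 25.0]), (0.61, [278.0, 172.0, 48.0, 54.0])]
red_handle [(0.75, [224.0, 224.0, 23.0, 36.0]), (0.48, [291.0, 157.0, 5.0, 25.0]), (0.37, [337.0, 177.0, 68.0, 15.0])]
bay [(0.64, [309.0, 161.0, 142.0, 56.0])]
lock_grip [(0.86, [337.0, 178.0, 68.0, 19.0]), (0.52, [279.0, 171.0, 47.0, 54.0])]
disc [(0.83, [145.0, 208.0, 56.0, 57.0]), (0.18, [324.0, 142.0, 27.0, 30.0])]
jar [(0.82, [212.0, 162.0, 25.0, 31.0]), (0.37, [324.0, 140.0, 28.0, 28.0])]
spray [(0.58, [368.0, 132.0, 26.0, 44.0])]
wrench [(0.64, [430.0, 187.0, 14.0, 58.0]), (0.21, [370.0, 131.0, 30.0, 43.0])]
pulley [(0.73, [325.0, 140.0, 24.0, 26.0])]
top 57.19210513300317 269.6090576290016 214.
[... 857 characters left out ...]

{'time_s': 1.1, 'q': array([-1.39708812e+00,  8.72169204e-02,  1.37071391e+00,  9.77517414e-08,
        1.68359185e+00, -1.03107251e-01]), 'joint_vel': array([-3.10400793e-04, -6.21246029e-04,  3.79319863e-04,  1.94520338e-04,
       -6.65079124e-04,  4.86752065e-05]), 'joint_efforts': array([-9.23554762e-04, -3.51741171e+01, -3.13466871e+01, -9.44561702e-05,
        5.46738065e-04, -3.25330291e-05]), 'ee_pos': array([ 0.1503059 , -0.52907898,  0.23132456]), 'orientation': array([ 2.50664362e+00, -1.89368501e+00,  8.05150213e-05]), 'wrist_force': array([-0.13216359,  0.36158816, -0.15403258]), 'wrist_torque': array([ 0.00485878,  0.01439581, -0.0234623 ]), 'finger_gap': 0.08519130494740632}
```

```bash
python3 - <<'E'
import cv2
for n in ("side","top"):
    im=cv2.imread(f"pics/{n}0.png"); cv2.imwrite(f"pics/{n}0z.png",cv2.resize(im[110:410,100:480],(760,600),interpolation=cv2.INTER_CUBIC))
E
```

```text
(no output)
```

View pics/side0z.png

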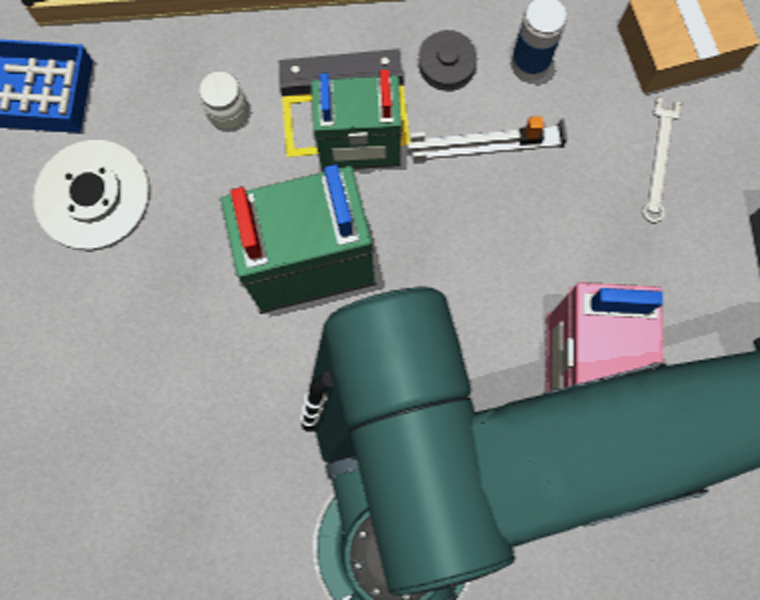

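View pics/top0z.png

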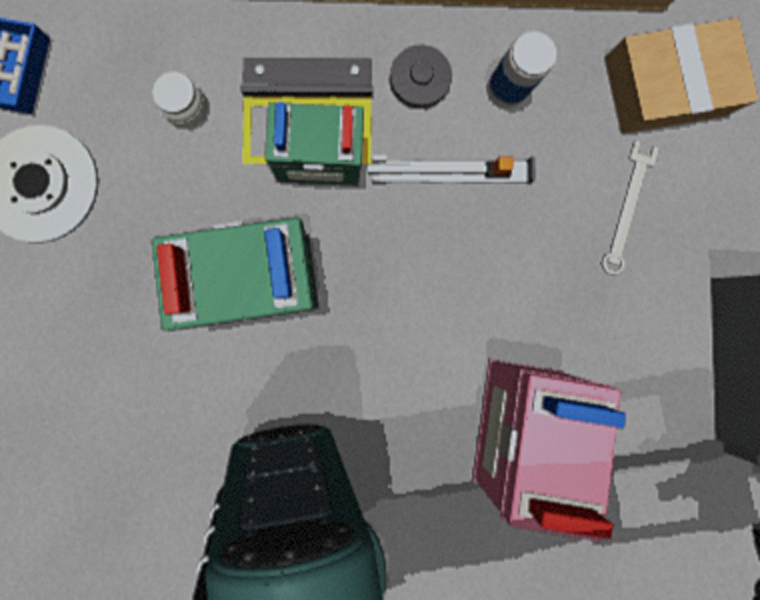

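```bash
cat > h.py <<'E'
import numpy as np,cv2
from cell import *
from scipy.spatial.transform import Rotation as R
from scipy.optimize import least_squares
def cal(n):
    c=get_calibration(n); f=210/np.tan(np.radians(c["vfov"])/2)
    return f,c["cx"],c["cy"],np.array(c["cam_to_world"])
def proj(n,P):
    f,cx,cy,T=cal(n); P=np.atleast_2d(P); q=(P-T[:3,3])@T[:3,:3]
    return np.c_[cx+f*q[:,0]/q[:,2],cy+f*q[:,1]/q[:,2]]
def back(n,uv,z):
    f,cx,cy,T=cal(n); uv=np.atleast_2d(uv)
    d=np.c_[(uv[:,0]-cx)/f,(uv[:,1]-cy)/f,np.ones(len(uv))]@T[:3,:3].T
    return T[:3,3]+d*((z-T[2,3])/d[:,2])[:,None]
def snap(n,name,crop=None,k=4,draw=None):
    im=camera(n)[:,:,::-1].copy(); cv2.imwrite(f"pics/{name}_raw.png",im)
    return zoom(im,name,crop,k,draw)
def zoom(im,name,crop,k,draw=None):
    x0,y0,x1,y1=crop or (0,0,560,420)
    z=cv2.resize(im[y0:y1,x0:x1],None,fx=k,fy=k,interpolation=cv2.INTER_CUBIC)
    for poly,col in (draw or []):
        p=((np.array(poly)+.5-[x0,y0])*k*16).astype(int)
        cv2.polylines(z,[p.reshape(-1,1,2)],False,col,1,cv2.LINE_AA,4)
    cv2.imwrite(f"pics/{name}.png",z)
E
python3 - <<'E'
from h import *
zoom(cv2.imread("pics/top0.png"),"t1",(200,130,380,220),4)
zoom(cv2.imread("pics/side0.png"),"s1",(220,120,400,210),4)
zoom(cv2.imread("pics/top0.png"),"t2",(210,130,300,210),8)
E
```

```text
(no output)
```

View pics/t1.png

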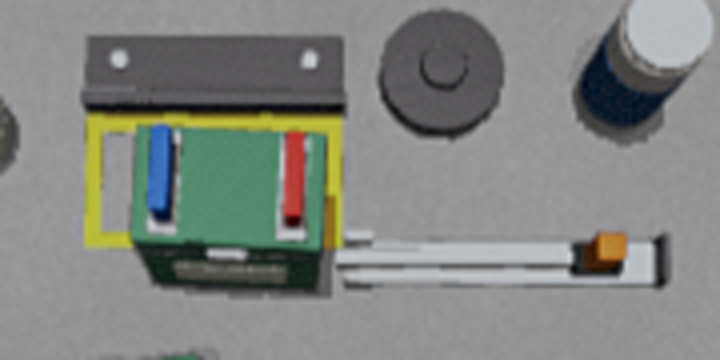

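View pics/s1.png

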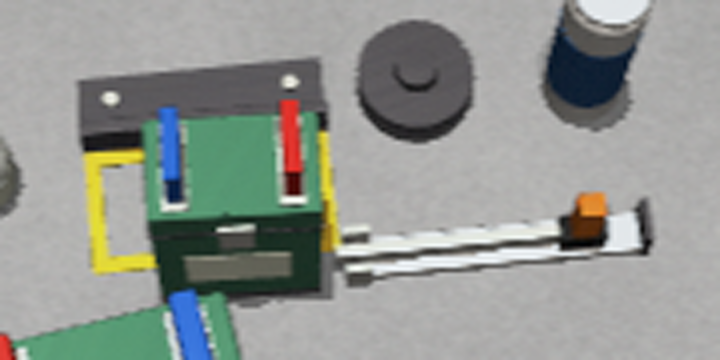

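View pics/t2.png

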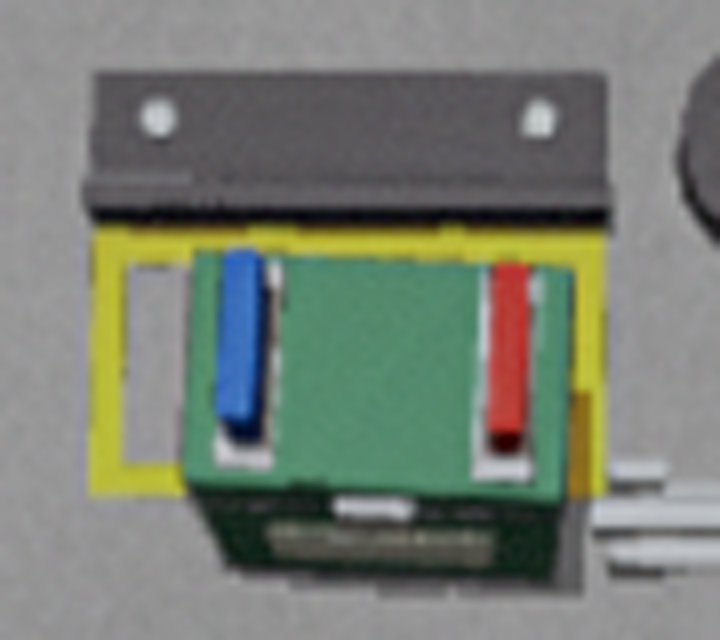

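```bash
cat > fit0.py <<'E'
from h import *
def px(l,x0,y0,k): return [( (u+.5)/k-.5+x0,(v+.5)/k-.5+y0) for u,v in l]
def W(p,P):
    c,s=np.cos(p[2]),np.sin(p[2]); P=np.array(P,float)
    return np.c_[p[0]+c*P[:,0]-s*P[:,1],p[1]+s*P[:,0]+c*P[:,1],P[:,2]]
def fit(obs,p0):
    def r(p): return np.concatenate([(proj(n,W(p,P))-uv).ravel() for n,P,uv in obs])
    s=least_squares(r,p0,loss="soft_l1"); print(np.round(s.x,4)); 
    for n,P,uv in obs: print(n,np.round(proj(n,W(s.x,P))-uv,1).tolist())
    return s.x
if __name__=="__main__":
    T=lambda l:px(l,210,130,8); S=lambda l:px(l,220,120,4)
    H=.17;c=lambda a,b,z:(a*.0375,b*.06,z)
    ct=("top",[c(1,1,H),c(1,-1,H),c(-1,-1,H),c(-1,1,H),c(-1,1,0),c(-1,-1,0)],T([(195,250),(573,268),(560,502),(183,484),(225,568),(555,580)]))
    cs=("side",[c(1,1,H),c(1,-1,H),c(-1,-1,H),c(-1,1,H),c(-1,-1,0)],S([(143,123),(315,113),(325,215),(150,230),(322,293)]))
    for o in ([ct],[cs],[ct,cs]): fit(o,[.55,0,0])
    bt=("top",[(-.0375,.082,0),(.0375,.082,0),(.0495,.095,.035),(.0495,-.095,.035)],T([(125,462),(125,265),(88,206),(610,206)]))
    bs=("side",[(-.0375,.082,0),(.0375,.082,0),(.0495,.095,.035)],S([(104,258),(101,164),(80,137)]))
    for o in ([bt],[bs],[bt,bs]): fit(o,[.6,0,0])
E
python3 fit0.py
```

```text
[ 0.5759  0.0069 -0.0134]
top [[-0.3, -0.3], [0.5, -0.4], [0.9, -0.1], [-0.5, 0.1], [-0.2, 0.3], [-0.2, 0.6]]
[0.574  0.0069 0.0029]
side [[-0.4, 0.6], [0.4, -0.3], [0.3, -0.2], [-0.5, -0.5], [0.2, 0.4]]
[ 0.5752  0.0069 -0.0087]
top [[-0.4, 0.1], [0.4, -0.3], [1.0, 0.1], [-0.5, 0.4], [-0.1, 0.6], [-0.1, 0.7]]
side [[-0.3, -0.1], [0.6, -0.5], [0.1, -0.4], [-0.7, -1.2], [0.0, 0.3]]
[0.6172 0.0241 0.0303]
top [[-0.0, 0.2], [0.4, -0.2], [-0.9, -0.1], [0.4, 0.0]]
[ 0.6149  0.0267 -0.0212]
side [[0.1, -0.0], [0.1, 0.6], [-0.1, -0.5]]
[0.6175 0.0249 0.022 ]
top [[-0.4, -0.1], [0.2, -0.5], [-1.0, -0.4], [0.2, 0.2]]
side [[1.2, 0.2], [0.2, 0.9], [-0.2, -0.1]]
```

```bash
cat > ov.py <<'E'
from fit0 import *
def box(p,x0,x1,y0,y1,z0,z1):
    C=lambda z:[(x0,y0,z),(x1,y0,z),(x1,y1,z),(x0,y1,z),(x0,y0,z)]
    return [C(z0),C(z1)]+[[(x,y,z0),(x,y,z1)] for x in(x0,x1) for y in(y0,y1)]
def model(n,case,bay,lock=0.):
    D=[]
    if bay is not None:
        for B,col in ((box(bay,-.0375,.0375,-.082,.082,0,0)[:1],(255,0,255)),(box(bay,.0495,.0495,-.095,.095,0,.035),(255,255,0)),(box(bay,-.069,-.051,-.285+lock,-.265+lock,.029,.077),(255,0,0)),(box(bay,-.078,-.042,-.325,-.095,0,0)[:1],(0,0,255))):
            D+=[(proj(n,W(bay,l)),col) for l in B]
    if case is not None:
        for B,col in ((box(0,-.0375,.0375,-.06,.06,0,.17),(0,255,255)),(box(0,-.026,.026,.034,.046,.17,.216),(255,255,0)),(box(0,-.026,.026,-.046,-.034,.17,.216),(0,255,0))):
            D+=[(proj(n,W(case,l)),col) for l in B]
    return D
E
python3 - <<'E'
from ov import *
c=[.5752,.0069,-.0087]
for b in [[.6172,.0249,.02]]:
  zoom(cv2.imread("pics/top0.png"),"t3",(205,130,375,230),4.7,model("top",c,b))
  zoom(cv2.imread("pics/side0.png"),"s3",(225,120,390,210),4.7,model("side",c,b))
E
```

```text
(no output)
```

View pics/t3.png

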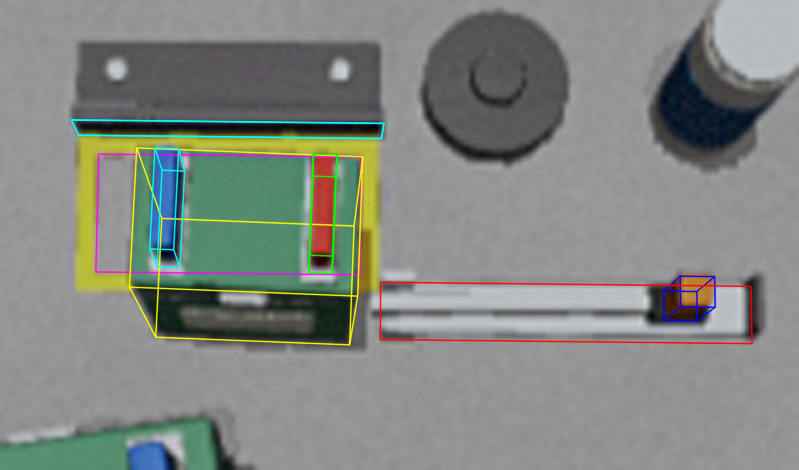

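View pics/s3.png

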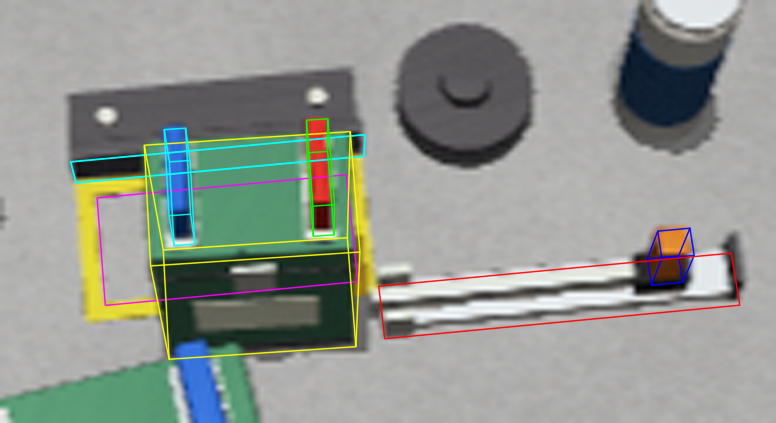

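```bash
python3 - <<'E'
from fit0 import *
t=np.array(px([(153,238),(301,218),(315,306),(162,329)],100,110,2)); s=np.array(px([(221,196),(353,168),(373,250),(238,277)],100,110,2))
for z in np.arange(.14,.32,.03):
    a=back("top",t,z)[:,:2];b=back("side",s,z)[:,:2]; print(round(z,2),np.round(np.abs(a-b).mean(),4),np.round(a,3).tolist())
# link fit
rows=[]
for p in ([.45,0,.3],[.6,0,.2],[.6,0,.4],[.7,0,.1],[.5,0,.1],[.4,0,.4],[.575,-.03,.179]):
    for y in (0,):
        o=R.from_matrix(np.array([[0,1,0],[1,0,0],[0,0,-1.]])).as_rotvec()
        q=solve_ik(p,o); print(p,None if q is None else np.round(q,3)); rows.append((p,q))
def r(x):
    L1,L2,L3,h,d=x;e=[]
    for p,q in rows:
        if q is None or abs(q[3])>.1: continue
        a=q[1];b=a+q[2]; e+=[L1*np.sin(a)+L2*np.sin(b)+L3*np.cos(b)-np.hypot(*p[:2]),h+L1*np.cos(a)+L2*np.cos(b)-L3*np.sin(b)-d-p[2]]
    return e+[ (d-.3)*1e-3,L3*1e-4]
s=least_squares(r,[.4,.4,0,.3,.3]);print(np.round(s.x,3),s.cost)
E
```

```text
0.14 0.0136 [[0.442, 0.206], [0.473, 0.021], [0.363, -0.001], [0.329, 0.188]]
0.17 0.0091 [[0.439, 0.199], [0.469, 0.019], [0.363, -0.001], [0.33, 0.181]]
0.2 0.0048 [[0.437, 0.192], [0.466, 0.018], [0.363, -0.002], [0.331, 0.175]]
0.23 0.0026 [[0.435, 0.184], [0.463, 0.016], [0.364, -0.003], [0.333, 0.168]]
0.26 0.0053 [[0.432, 0.177], [0.46, 0.015], [0.364, -0.004], [0.334, 0.161]]
0.29 0.01 [[0.43, 0.17], [0.456, 0.013], [0.364, -0.005], [0.335, 0.154]]
[0.45, 0, 0.3] [-0.126 -0.14   1.458 -0.     1.824 -1.697]
[0.6, 0, 0.2] [-0.094  0.206  1.298 -0.     1.637 -1.665]
[0.6, 0, 0.4] [-0.094  0.238  0.864 -0.     2.039 -1.665]
[0.7, 0, 0.1] [-0.081  0.472  1.153 -0.     1.516 -1.652]
[0.5, 0, 0.1] [-0.113  0.041  1.684 -0.     1.416 -1.684]
[0.4, 0, 0.4] [-0.142 -0.216  1.322 -0.     2.035 -1.713]
[0.575, -0.03, 0.179] [-0.151  0.16   1.394 -0.     1.588 -1.721]
[0.447 0.503 0.101 0.13  0.3  ] 1.979060477862816e-06
```

```bash
cat > walk.py <<'E'
from h import *
BAY=np.array([.6172,.0249,.033])
def Rz(a): return R.from_euler("z",a).as_matrix()
C={"bf":(.0375,.06,0),"br":(-.0375,.06,0),"rf":(.0375,-.06,0),"rr":(-.0375,-.06,0)}
def tobay(xy): return Rz(-BAY[2])[:2,:2]@(np.asarray(xy)[:2]-BAY[:2])
FL=np.array([[0,-1,0],[-1,0,0],[0,0,-1.]])  # tool in case frame: x=-y
GT=.170+.028-.019
def tcp(Rc,o,side):   # side +1 blue,-1 red
    return o+Rc@np.array([0,side*.04,GT]), R.from_matrix(Rc@FL).as_rotvec()
def pose(P,corner,yaw,roll,pitch):
    Rc=Rz(yaw)@R.from_euler("yx",[pitch,roll]).as_matrix()
    return Rc, P-Rc@np.array(C[corner])
def st(m=""):
    o=observe(); print(m,"t",round(o["time_s"],2),"F",np.round(o["wrist_force"],1),"T",np.round(o["wrist_torque"],2),"gap",round(o["finger_gap"],4),"p",np.round(o["ee_pos"],4))
E
cat > a.py <<'E'
from walk import *
c=np.array([.5752,.0069,-.009])
o=np.array([c[0],c[1],0]);p,r=tcp(Rz(c[2]),o,-1)
e=observe(); move_linear(e["ee_pos"]+[0,0,.15],.4); st()
up=p+[0,0,.12]
print(np.round(solve_ik(up,r),3),np.round(solve_ik(p,r),3))
move_to(up,r); st()
move_gripper(.05,60)
move_linear(p,.2); st("down")
for n in("side","top"): snap(n,n+"_a",(180,90,400,240),3.4)
E
python3 a.py
```

```text
t 1.62 F [ 0.6 -0.2 -0.7] T [-0.02 -0.03 -0.01] gap 0.0852 p [ 0.1504 -0.5295  0.3835]
[-0.156  0.143  1.177 -0.     1.822  1.424] [-0.156  0.16   1.394 -0.     1.588  1.424]
 t 3.97 F [-0.1  0.1 -0.5] T [ 0.02 -0.01 -0.04] gap 0.0853 p [ 0.5748 -0.034   0.2991]
down t 5.16 F [-0.3 -0.   0.6] T [0.01 0.02 0.03] gap 0.05 p [ 0.5755 -0.0332  0.1803]
```

View pics/side_a.png

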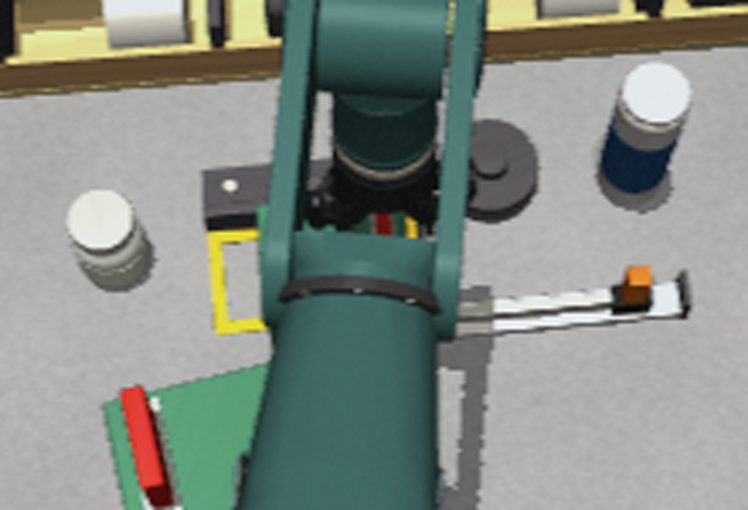

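View pics/top_a.png

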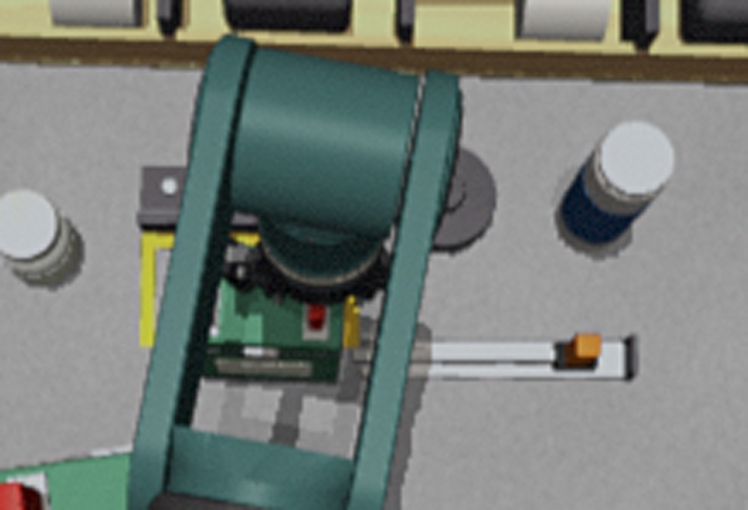

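The side view shows the red fin (~385,222 in the crop) between the open fingers; the top view shows the red fin's foot at about (317,317), centred under the gripper. The fingers touch nothing. I'll grip, tilt, and check.

```bash
cat > b.py <<'E'
from walk import *
move_gripper(0.0,80); st("grip")
c=np.array([.5752,.0069,-.009]); o=np.array([c[0],c[1],0]); Rc=Rz(c[2])
P=o+Rc@np.array(C["br"])
# theta: red_rear bay x = -37.5mm
Pb=tobay(P)
from scipy.optimize import brentq
f=lambda y: tobay(P+Rz(y)@np.array([0,-.12,0]))[0]+.0375
th=brentq(f,0,.6); print("pivot bay",Pb,"yaw1",th)
np.save("plan1.npy",np.array([*P,th]))
ph,ps=-.15,-.05
for s in np.linspace(0,1,4)[1:]:
    Rn,on=pose(P,"br",c[2],ph*s,ps*s); p,r=tcp(Rn,on,-1); move_linear(p,.05,r); st("tilt")
for n in("top","side"): snap(n,n+"_b",(180,90,400,240),3.4)
E
python3 b.py
```

```text
grip t 5.69 F [-0.6  1.   3.4] T [0.12 0.03 0.03] gap 0.0112 p [ 0.5753 -0.0329  0.1801]
pivot bay [-0.0775187   0.04491717] yaw1 0.37300216466487107
tilt t 6.06 F [ 1.9 -2.   2.8] T [-0.01 -0.14 -0.06] gap 0.0112 p [ 0.5723 -0.0242  0.1849]
tilt t 6.42 F [ 1.2 -1.3  3.1] T [ 0.04 -0.23 -0.07] gap 0.0106 p [ 0.5693 -0.0148  0.1895]
tilt t 6.79 F [ 0.7 -1.9  4.4] T [-0.04 -0.37 -0.04] gap 0.011 p [ 0.5664 -0.0051  0.1937]
```

View pics/top_b.png

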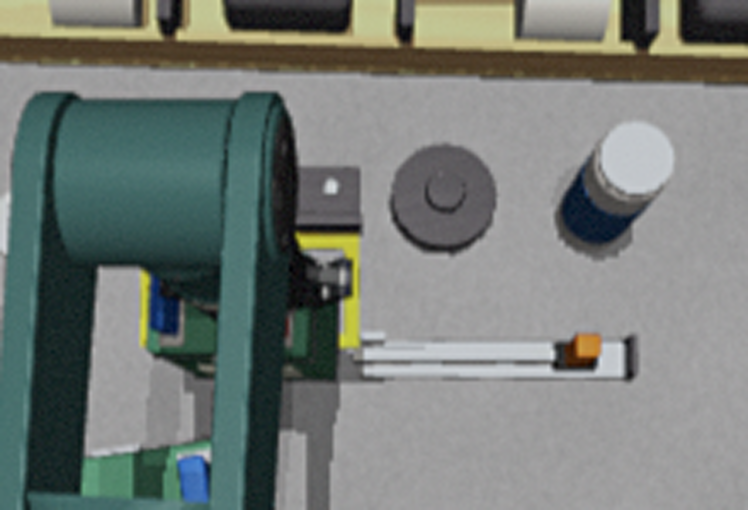

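```bash
cat > c.py <<'E'
from walk import *
*P,th=np.load("plan1.npy"); P=np.array(P)
y0=-.009; ph,ps=-.15,-.05
for y in np.linspace(y0,th,7)[1:]:
    Rn,on=pose(P,"br",y,ph,ps); p,r=tcp(Rn,on,-1); move_linear(p,.05,r); st("yaw %.2f"%y)
wait(.3); st("hold")
for n in("top","side"): snap(n,n+"_c",(180,90,400,240),3.4)
E
python3 c.py
```

```text
yaw 0.05 t 7.14 F [ 1.7 -1.6  3.6] T [-0.15 -0.33 -0.05] gap 0.0106 p [ 0.5707 -0.0036  0.1937]
yaw 0.12 t 7.39 F [ 2.4 -2.4  3.8] T [-0.3  -0.31 -0.05] gap 0.0109 p [ 0.575  -0.0013  0.1937]
yaw 0.18 t 7.64 F [ 2.2 -3.3  4.7] T [-0.49 -0.24 -0.03] gap 0.0108 p [0.5791 0.0012 0.1938]
yaw 0.25 t 7.89 F [ 2.5 -2.3  4.6] T [-0.54 -0.24 -0.01] gap 0.0116 p [0.5832 0.0039 0.1938]
yaw 0.31 t 8.14 F [ 1.9 -2.   5.3] T [-0.61 -0.16  0.06] gap 0.0113 p [0.5871 0.0069 0.1938]
yaw 0.37 t 8.39 F [ 2.1 -3.6  5. ] T [-0.7  -0.16  0.  ] gap 0.0114 p [0.5908 0.0101 0.1938]
hold t 8.69 F [ 1.6 -3.5  4.6] T [-0.67 -0.14  0.1 ] gap 0.0115 p [0.5907 0.0101 0.1938]
```

View pics/top_c.png

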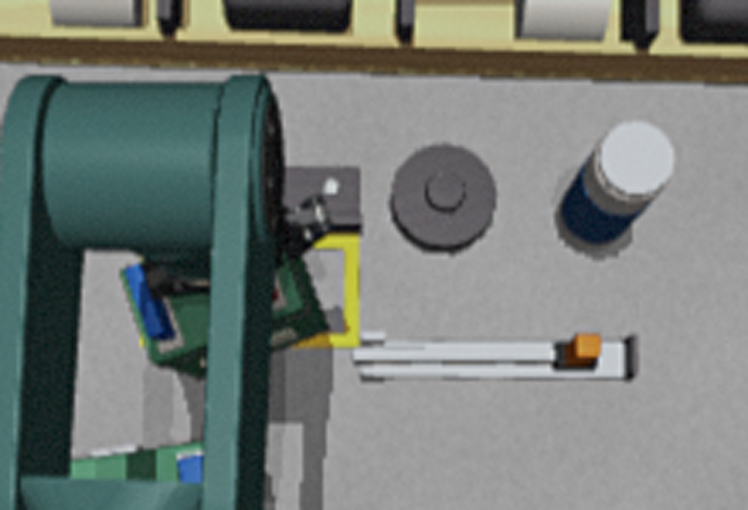

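View pics/side_c.png

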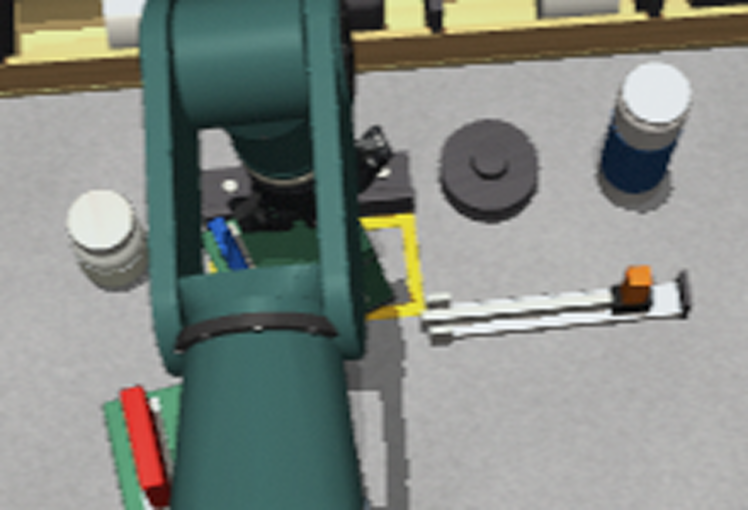

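Tipped and yawed about 22° as planned: the blue fin is at about (150,300) in the top crop, and the case's red side is over the yellow frame. Now I'll stand it down, release, and look.

```bash
cat > d.py <<'E'
from walk import *
*P,th=np.load("plan1.npy"); P=np.array(P)
ph,ps=-.15,-.05
for s in (.66,.33,.0):
    Rn,on=pose(P,"br",th,ph*s,ps*s); p,r=tcp(Rn,on,-1); move_linear(p,.05,r); st("down")
move_gripper(.045); st("open"); wait(.15)
move_linear(p+[0,0,.09],.15)
e=observe(); p2=e["ee_pos"]+[-.05,-.28,.06]; move_linear(p2,.35); st("away")
for n in("top","side"): snap(n,n+"_d",(200,120,310,210),7)
E
python3 d.py
```

```text
down t 9.17 F [ 1.8 -3.4  6.1] T [-0.66 -0.04  0.03] gap 0.0109 p [0.5974 0.0016 0.1894]
down t 9.53 F [ 2.1 -3.6  6.6] T [-0.69  0.02  0.06] gap 0.0108 p [ 0.6037 -0.0062  0.1847]
down t 9.9 F [-2.8 -3.3  9.4] T [-0.64  0.18  0.17] gap 0.0108 p [ 0.6092 -0.0129  0.1802]
open t 10.32 F [-0.2 -0.1 -0.8] T [-0.06  0.02  0.02] gap 0.0451 p [ 0.609  -0.0118  0.1779]
away t 12.21 F [-0.9  1.1 -0.1] T [ 0.   -0.04  0.01] gap 0.0454 p [ 0.5594 -0.2908  0.327 ]
```

View pics/top_d.png

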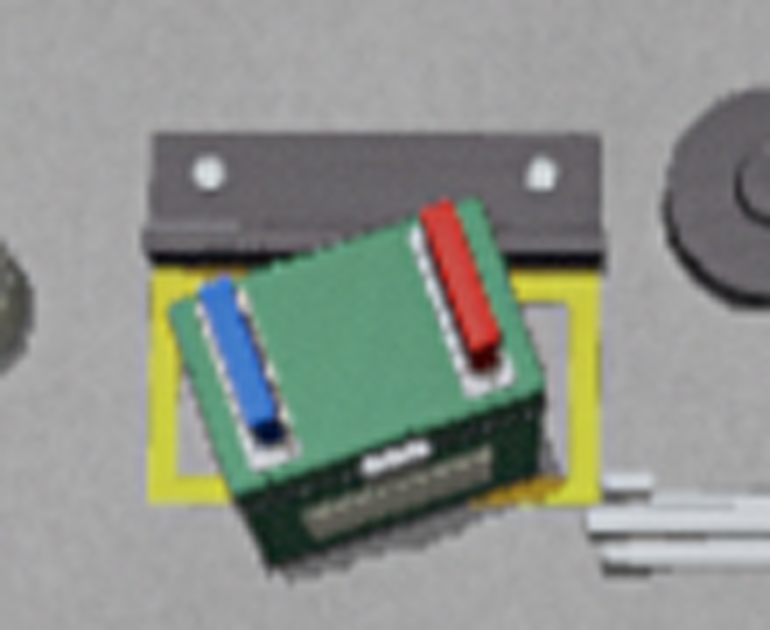

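View pics/side_d.png

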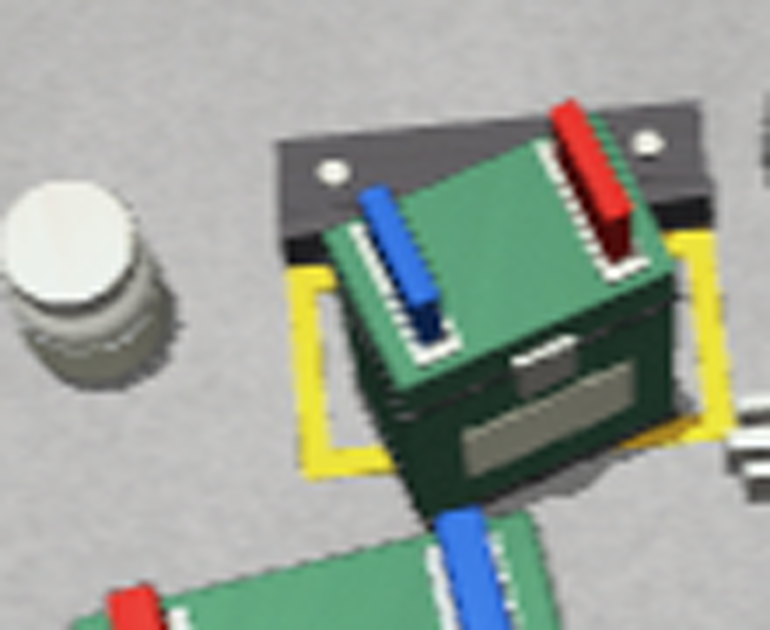

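```bash
python3 - <<'E'
from ov import *
T=lambda l:px(l,200,120,7)
H=.17;c=lambda a,b,z:(a*.0375,b*.06,z)
P=[c(1,1,H),c(1,-1,H),c(-1,-1,H),c(-1,1,H),c(-1,1,0),c(-1,-1,0)]
ct=("top",P,T([(170,308),(482,203),(543,390),(237,495),(270,568),(545,485)]))
cs=("side",P,T([(325,237),(600,118),(673,268),(405,388),(425,522),(670,415)]))
x=fit([ct,cs],[.6,.02,.36])
bt=("top",[(-.0375,.082,0),(-.0375,-.082,0),(.0375,-.082,0)],T([(178,478),(570,476),(570,302)]))
bs=("side",[(-.0375,.082,0),(.0375,-.082,0),(-.0375,-.082,0)],T([(325,455),(690,252),(705,415)]))
fit([bt],[.617,.025,.03]);fit([bs],[.617,.025,.03]);
b=fit([bt,bs],[.617,.025,.03])
for n in("top","side"): zoom(cv2.imread(f"pics/{n}_d_raw.png"),n+"_d2",(200,120,310,210),7,model(n,x,b))
from walk import *
import walk; walk.BAY=b
print("origin in bay",tobay(x),"yaw",x[2]-b[2]); Rc=Rz(x[2]); o=np.array([x[0],x[1],0])
for k in C: print(k,np.round(tobay(o+Rc@np.array(C[k])),4))
E
```

```text
[0.5943 0.0233 0.3623]
top [[-0.9, -1.0], [0.1, -1.2], [1.2, -0.1], [-1.0, 0.3], [-0.2, 0.6], [-0.5, -0.8]]
side [[-0.3, -0.7], [0.2, -0.9], [1.5, 0.5], [-0.6, 1.0], [0.5, 1.8], [1.5, 1.0]]
[0.6166 0.0249 0.0338]
top [[-0.1, -0.0], [0.1, 0.1], [-0.1, -0.1]]
[0.6184 0.0259 0.029 ]
side [[0.6, -0.3], [-0.6, 0.5], [-0.0, -0.1]]
[0.6174 0.0253 0.0313]
top [[-0.2, -0.3], [-0.1, -0.1], [-0.2, -0.3]]
side [[0.8, 0.0], [-0.4, 0.7], [0.2, 0.1]]
origin in bay [-0.02319129 -0.00134237] yaw 0.3310020017924351
bf [-0.0072  0.0676]
br [-0.0782  0.0432]
rf [ 0.0318 -0.0459]
rr [-0.0392 -0.0703]
```

View pics/top_d2.png

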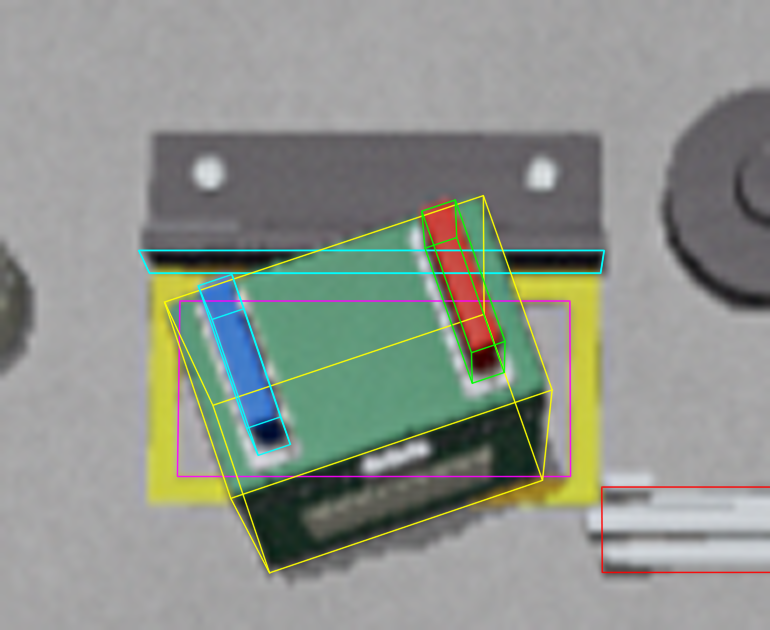

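View pics/side_d2.png

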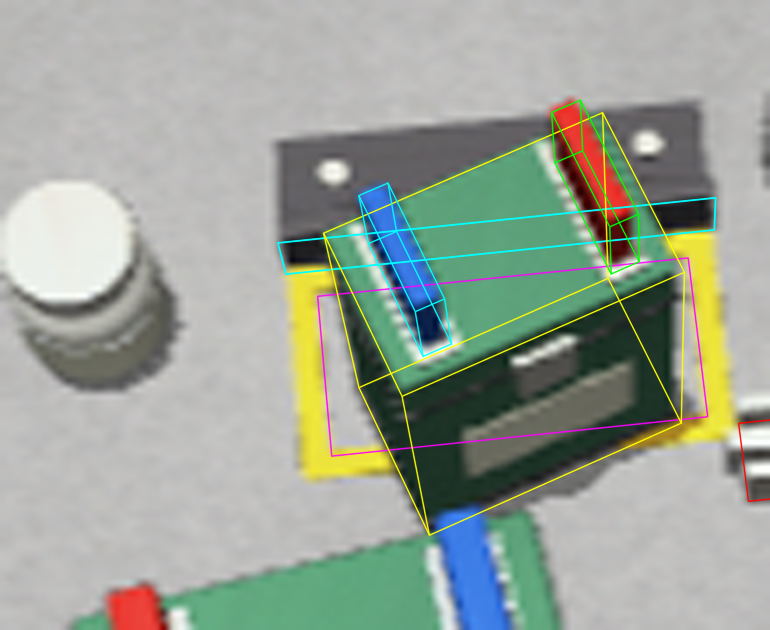

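```bash
cat > e.py <<'E'
from walk import *
c=np.array([.5943,.0233,.3625]); yb=.0315
o=np.array([c[0],c[1],0]);Rc=Rz(c[2]);p,r=tcp(Rc,o,1)
P=o+Rc@np.array(C["rr"])
roll,pit=.15,-.05
wp=[]
for s in np.linspace(0,1,4)[1:]: wp.append(("tilt",)+pose(P,"rr",c[2],roll*s,pit*s))
for y in np.linspace(c[2],yb,7)[1:]: wp.append(("yaw",)+pose(P,"rr",y,roll,pit))
for s in (.66,.33,0): wp.append(("down",)+pose(P,"rr",yb,roll*s,pit*s))
print([None if solve_ik(*tcp(a,b,1)) is None else 1 for _,a,b in wp])
move_linear(p+[0,0,.13],.35,r); move_linear(p,.15); st("at")
snap("top","top_e",(180,90,400,240),3.4)
move_gripper(0,80); st("grip")
last=""
for m,a,b in wp:
    if last=="yaw" and m=="down":
        wait(.3); snap("top","top_f",(180,90,400,240),3.4)
    move_linear(*[tcp(a,b,1)[0],.05,tcp(a,b,1)[1]]); st(m); last=m
E
python3 e.py
```

```text
[1, 1, 1, 1, 1, 1, 1, 1, 1, 1, 1, 1]
at t 14.48 F [-0.2  0.2 -0.1] T [ 0.06 -0.02 -0.02] gap 0.045 p [0.5809 0.0604 0.1804]
grip t 14.93 F [-0.4  1.8  2.6] T [ 0.26 -0.03 -0.01] gap 0.011 p [0.5805 0.0614 0.1798]
tilt t 15.29 F [1.1 3.4 3.5] T [ 0.44 -0.19  0.11] gap 0.0113 p [0.5809 0.0515 0.1849]
tilt t 15.66 F [0.1 3.9 4. ] T [ 0.46 -0.32  0.12] gap 0.0114 p [0.5813 0.0417 0.1896]
tilt t 16.02 F [1.6 3.2 4.2] T [ 0.56 -0.31  0.06] gap 0.0115 p [0.5819 0.0315 0.1937]
yaw t 16.27 F [1.1 3.2 3.7] T [ 0.53 -0.26  0.05] gap 0.0107 p [0.5859 0.0316 0.1936]
yaw t 16.52 F [1.4 3.5 4.6] T [ 0.61 -0.2   0.08] gap 0.0112 p [0.59   0.0311 0.1937]
yaw t 16.77 F [1.  3.9 5. ] T [ 0.75 -0.17  0.03] gap 0.0112 p [0.5942 0.0303 0.1938]
yaw t 17.02 F [1.  3.9 5.4] T [ 0.75 -0.06  0.  ] gap 0.0115 p [0.5983 0.0294 0.1938]
yaw t 17.27 F [1.7 4.6 4.1] T [ 0.81 -0.02  0.04] gap 0.0109 p [0.6024 0.0283 0.1938]
yaw t 17.52 F [1.  4.4 5.7] T [ 0.79  0.02 -0.01] gap 0.011 p [0.6064 0.0269 0.1937]
down t 18.25 F [0.8 4.  6.1] T [ 0.74  0.14 -0.04] gap 0.011 p [0.6092 0.0373 0.1894]
down t 18.62 F [1.1 4.3 6.7] T [ 0.7   0.15 -0.09] gap 0.0113 p [0.6119 0.0467 0.1846]
down t 18.98 F [-1.6  4.6  7.8] T [ 0.61  0.19 -0.12] gap 0.0106 p [0.6142 0.0556 0.1799]
```

View pics/top_f.png

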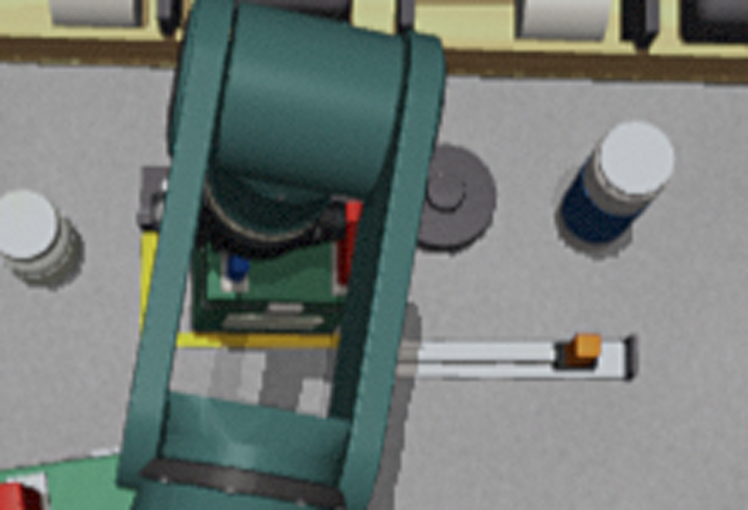

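The case, tipped toward red and gripped on the blue fin (~237,268), was swung square in front of the stop. Its rear edge is at row ~335, just inside the yellow line (~342). Next I release it and move clear.

```bash
cat > g.py <<'E'
from walk import *
e=observe()
move_gripper(.045); st("open"); wait(.15)
p=observe()["ee_pos"]
move_linear(p+[0,0,.10],.15)
move_linear(p+[-.05,-.30,.13],.35); st("away")
for n in("top","side"): snap(n,n+"_g",(200,120,310,210),7)
E
python3 g.py
```

```text
open t 19.41 F [ 0.2 -0.4 -0.7] T [-0.01 -0.06 -0.  ] gap 0.0449 p [0.6144 0.0544 0.1781]
away t 21.4 F [0.2 0.7 1.5] T [ 0.01 -0.02 -0.02] gap 0.045 p [ 0.5649 -0.2439  0.308 ]
```

View pics/top_g.png

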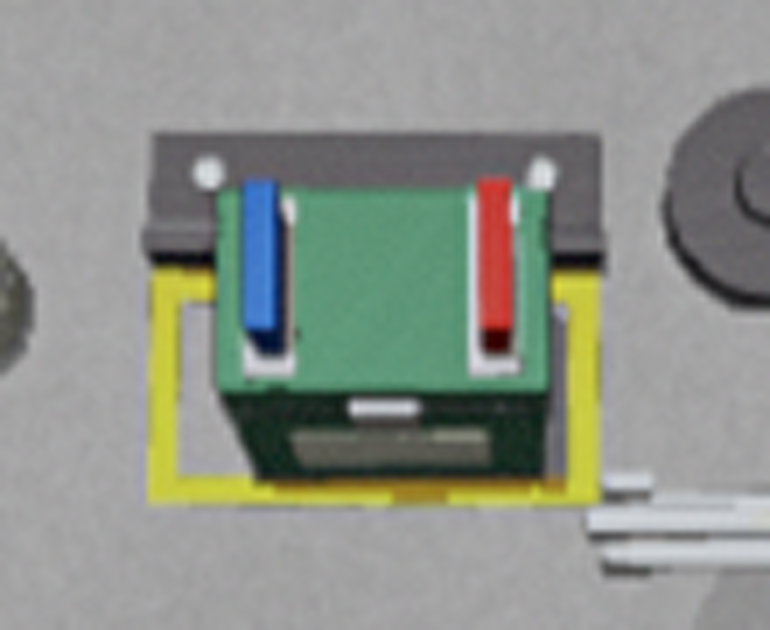

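View pics/side_g.png

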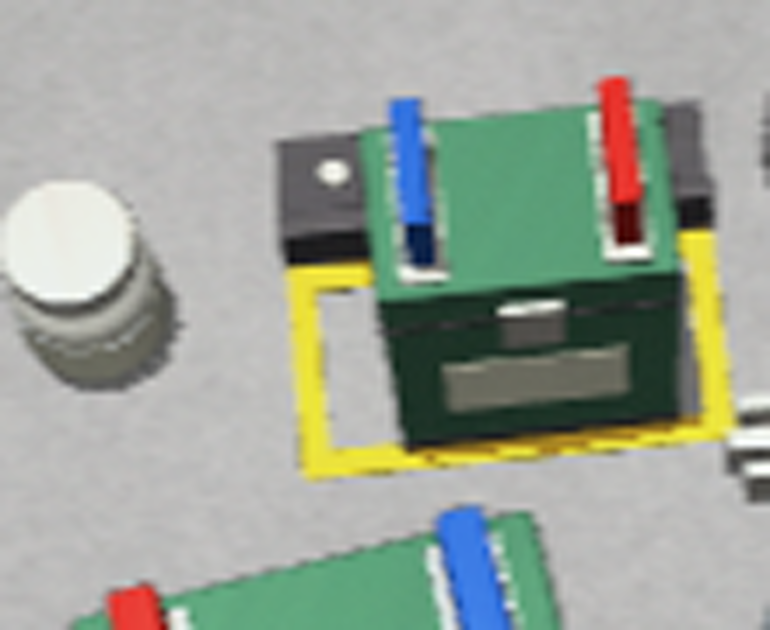

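Measured from the pictures: the rear bottom edge lies on the inner frame line (row ~478 top), with the case square and about 11 mm right of the middle. On to the lock.

```bash
cat > l.py <<'E'
from walk import *
B=np.array([.6174,.0253,.0325]); o=np.array([B[0],B[1],0]); Rb=Rz(B[2])
g=o+Rb@np.array([-.06,-.275,.044]); r=R.from_matrix(Rb@FL).as_rotvec(); yv=Rb@np.array([0,1.,0])
print("grip",g,"spray",back("top",[360,132],.17),"ik",solve_ik(g,r),solve_ik(g+yv*.13,r))
e=observe()
move_linear(g+[0,0,.2],.35,r)
move_linear(g,.15); st("at")
snap("top","top_l",(180,90,400,240),3.4); snap("side","side_l",(180,90,400,240),3.4)
E
python3 l.py
```

```text
grip [ 0.56636761 -0.25150444  0.044     ] spray [[ 0.69764106 -0.24858229  0.17      ]] ik [-5.09370163e-01  3.43032190e-01  1.44625498e+00 -4.44089210e-16
  1.35230548e+00  1.02892616e+00] [-3.11557405e-01  2.51589424e-01  1.56364685e+00 -4.44089210e-16
  1.32635638e+00  1.22673892e+00]
at t 23.32 F [-1.1 -1.  -0.2] T [-0.03 -0.06 -0.02] gap 0.0449 p [ 0.5672 -0.252   0.0454]
```

View pics/top_l.png

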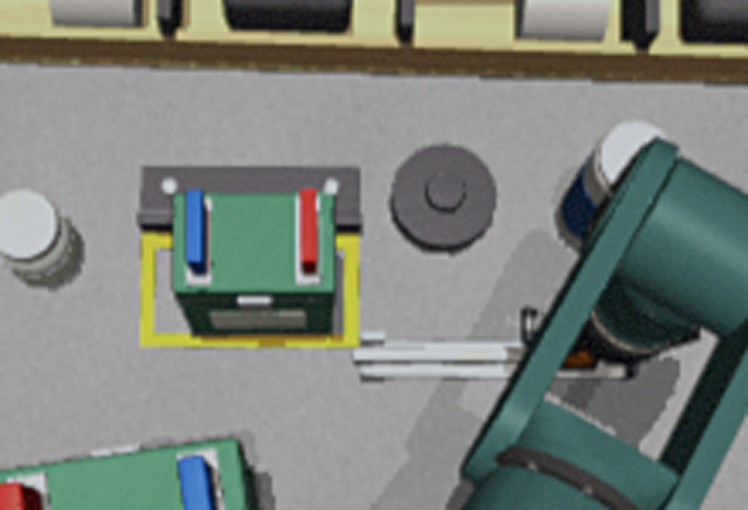

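View pics/side_l.png

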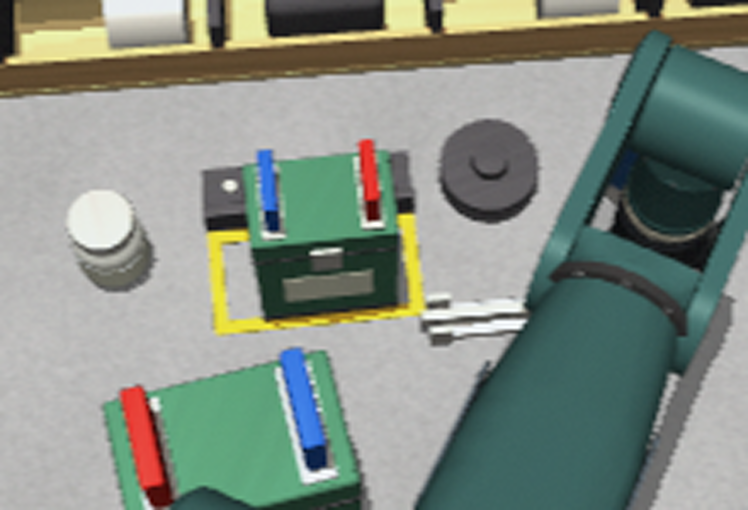

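The orange grip (~580,357 in the top crop) lies between the fingers; the spray is untouched and the case is undisturbed. Close and slide.

```bash
cat > m.py <<'E'
from walk import *
B=np.array([.6174,.0253,.0325]); o=np.array([B[0],B[1],0]); Rb=Rz(B[2]); yv=Rb@np.array([0,1.,0])
g=o+Rb@np.array([-.06,-.275,.044])
move_gripper(0,40); st("grip")
y0=observe()["ee_pos"]
move_linear(g+yv*.112,.06); st("slid")
print(move_linear(g+yv*.132,.03,stop_force=12)); st("stop")
print("travel",(observe()["ee_pos"]-y0)@yv)
E
python3 m.py
```

```text
grip t 23.76 F [-2.4  4.2  4.8] T [ 0.67  0.18 -0.22] gap 0.0196 p [ 0.5666 -0.2505  0.0448]
slid t 25.77 F [ 1.7 -0.4  5.6] T [-0.03 -0.15 -0.16] gap 0.0192 p [ 0.5639 -0.1396  0.0448]
True
stop t 26.24 F [-0.2 -2.4  3.8] T [ 0.41  0.09 -0.14] gap 0.0196 p [ 0.5637 -0.1306  0.0449]
travel 0.11996069654926575
```

```bash
cat > n.py <<'E'
from walk import *
p=observe()["ee_pos"]
move_gripper(.045); st("open"); wait(.1)
move_linear(p+[0,0,.15],.15); move_linear(p+[-.05,-.28,.25],.35); wait(.2); st("away")
for n in("top","side"): snap(n,n+"_n",(180,90,400,240),3.4)
E
python3 n.py
cat > o.py <<'E'
from ov import *
b=[.6174,.0253,.0325]
for n in("top","side"):
    crop=(200,120,350,210)
    zoom(cv2.imread(f"pics/{n}_n_raw.png"),n+"_o",crop,5.2,model(n,W(b,[(0,-.0105,0)])[0][:2].tolist()+[b[2]],b,.12))
E
python3 o.py
```

```text
open t 26.61 F [-0.2  0.1  0.3] T [ 0.01  0.02 -0.01] gap 0.0449 p [ 0.5638 -0.1309  0.0449]
away t 29.06 F [ 0.7  0.4 -0.4] T [0.04 0.01 0.02] gap 0.045 p [ 0.5142 -0.4088  0.2945]
```

View pics/top_n.png

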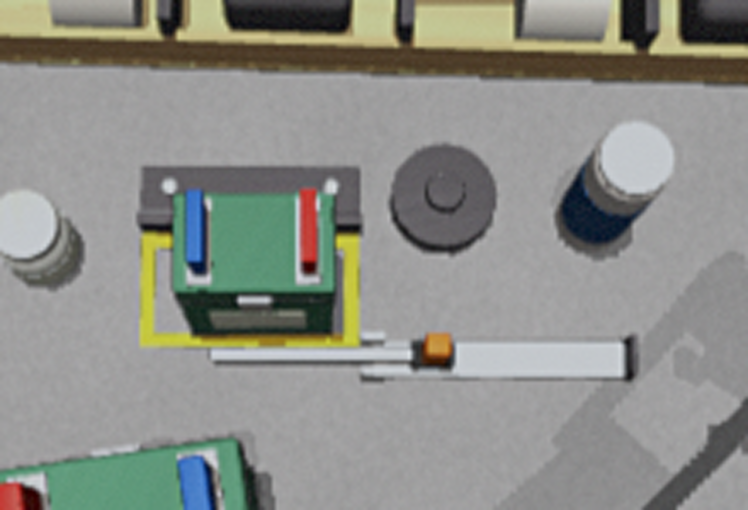

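View pics/top_o.png

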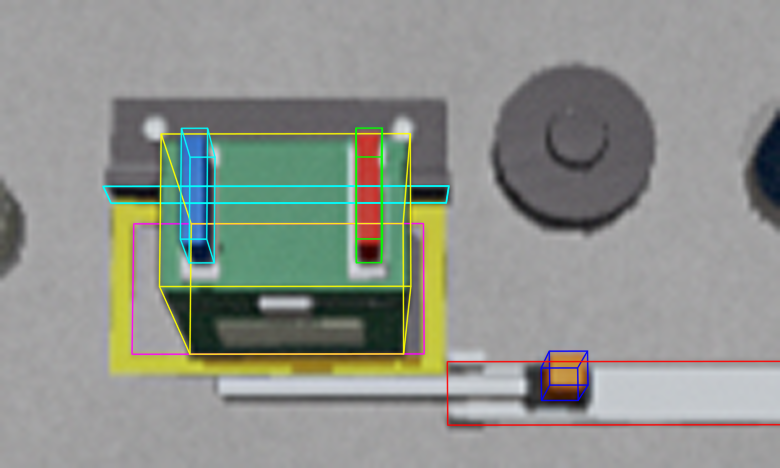

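View pics/side_o.png

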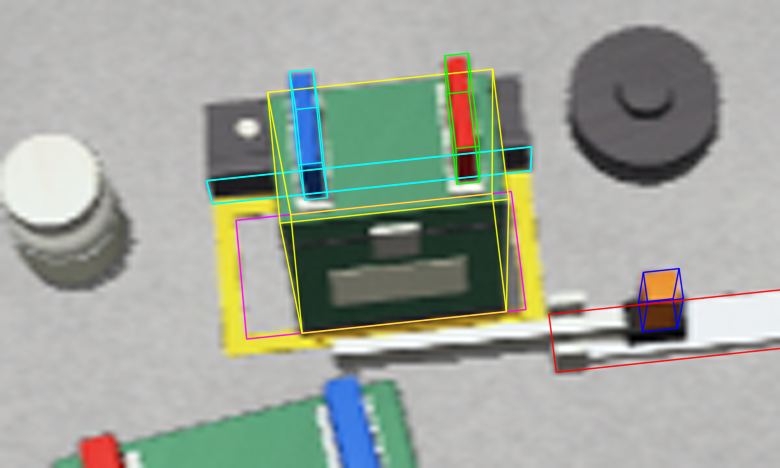

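The overlay of the target pose (0, -10.5 mm, square) and lock at 0.120 matches both views. The orange grip sits at about (565,375) in the top view and the bar covers the mouth. I'm handing the job in.

```bash
python3 -c "
from cell import *
print(finish_job()); print(observe()['time_s'])"
```

```text
the job is handed in; nothing more can be done
None
the job is handed in; nothing more can be done
```

I walked the smaller green case into the bay, closed the transport lock, and handed the job in at about 29 s of the 54 s limit; no verdict was reported.

- **Red swing:** Held by the red handle, I tipped the case about 0.16 rad (commanded) onto its blue rear corner. I swung it to about 0.33 rad in the bay frame, with the red front corner about 32 mm past the bay origin. I then stood it down and let go.
- **Blue swing:** Held by the blue handle, I tipped it onto its red rear corner, swung it square, stood it down and let go.
- **Lock:** I slid the orange grip until it met the end stop, and measured 0.120 m of travel before letting go.

**Last checks:**
- In both camera views the case lines up with a pose of about x = 0 mm, y = -10.5 mm and yaw = 0 in the bay frame, standing flat.
- The lock matches its drawn position at 0.120 m, and the bar closes the mouth.
- The jar, pulley and spray look where they were. The disc and wrench were outside the final close-ups; the arm went nowhere near the disc, and I did not re-measure the wrench.
- The robot is clear of everything.

Nothing failed. The one disagreement was 1–2 px (3–5 mm) between the camera views and the fitted models, well inside the tolerances. The wrist force in z was a few newtons upward while the case was held, which is opposite to what I expected; I did not resolve that.

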